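# Clear the shaker platform and switch on its lever-lock isolator

### The arm

A 7-joint arm with a two-finger parallel gripper is mounted at the origin on the work surface. World frame = base frame: x ahead of the robot, y to its left, z up, the work surface at z = 0. Lengths are in m, angles in rad, forces in N, time in s.
With the tool pointing down it reaches from about 0.4 to 0.875 m from the base axis. Payload 19.3 kg.
Tool frame: the origin (TCP) lies where the fingers leave the gripper's body, on its centre line; the fingertips stand bot.tip_reach ahead of it and the grasp point (between the pads) lies 54 mm ahead of it (bot.tip_reach is the distance from the TCP to the fingertips, in m); z points along the fingers, y is the line along which they close (so a half turn about z gives the same grasp; the last joint's range is limited). The gripper opens to 85 mm and grips with 20 to 120 N. Pads are 22 mm wide; open, the fingers measure 114 mm over their backs; the gripper's body (76 mm by 85 mm) begins 54 mm behind the grasp point. The pads swing forward as they close: fully open they stand 13 mm farther back than shut.
Start: joints at [-0.07, 0.521, -0.036, 1.599, 0.021, 1.021, -0.113], TCP at [0.625, -0, 0.304] pointing down, gripper open.
Joint ranges: [-2.91, 2.91], [-0.3, 2.13], [-1.5, 1.42], [0.17, 2.43], [-1.26, 4.41], [0.16, 1.93], [-2.52, 2.52]. Speed limits (rad/s): [1.89, 1.89, 2.39, 2.39, 3.01, 3.01, 3.01].

### API

Orientations are given as [roll, pitch, yaw] about the fixed x, y, z axes, in that order (R = Rz(yaw) Ry(pitch) Rx(roll)).
In Python, from workcell import bot gives the robot as it stands. The module is installed in compiled form; this text tells all that it offers.
- The arm moves only by the shell command python3 -m jog 'ROWS' [FORCE]. ROWS is JSON, a list that holds one entry, the list of rows, each a list of 7 numbers: the shift along the tool's x, y, z in mm, then the turn, a rotation vector about the tool's x, y, z in rad, then the opening, from 0 (shut) to 1 (fully open). In form: [[[tx, ty, tz, wx, wy, wz, fingers], ...]]. A call has 1 to 5 rows; each row shifts and turns the commanded pose from where the row before left it, along the tool's axes as they then stand; what a row does not reach is not made up. A row lasts 1/10 s, in which the tool goes at most 50 mm and 8.59 degrees, less where a joint would pass 70% of its speed; a pose out of reach is approached as far as the arm can. A call is refused whole if a number of a shift passes 50 or a number of a turn 0.15, either way. A call with a gripper value outside its range is refused whole. The fingers move at their own pace and stop on an object; FORCE is the grip in N (left out, the last holds). Time passes only in rows, so rows that do not move let the fingers close. It gives the time, the measured TCP pose, the force, the opening and the grip force at its end, in the units of the state.
- bot.observe(): the state, without advancing time (a new reading comes with each control period).
- bot.grab_frame(name): name is "scene" or "side" or "wrist"; returns a dict with "img" (400x640x3 uint8, red, green, blue), "intrinsics" (3x3 intrinsics, pixels), "k1" (the pictures are not rectified: a ray, as slopes to the right and down, at radius r is drawn at 1 + k1 r^2 times it, then the intrinsics apply), "R" (3x3) and "t" (3): a world point X has camera coordinates R X + t; the wrist camera has in their place "tool_from_camera" (4x4, takes a point from camera to tool coordinates, whose origin is the TCP and whose axes are the flange's). Camera axes: x right, y down, z forward; pixel columns grow to the right and rows downward; lengths in m; the calibration is good to about 2 mm. A picture is of the moment at which its call begins: read the wrist's pose just before it. There is no depth.
- bot.job_done(): hands the job in; it is judged then, once.
Trained networks look in a picture, given as the dict that the camera call returned (one of the last four; its "shot" number tells which), for a name from the list of things; names that differ only in an ending like _2 or _b are one class to them, and where a whole thing is asked for, a point or a joint stands for the part that bears it (a point fixed in the world has none). Each returns a list of dicts, best first, with "conf" (0 to 1); they miss things now and then, are a little off and sometimes report something else, mostly with a low value. They report only what shows in the picture. A call takes as long as a camera call. They do not tell look-alikes from the thing itself.
- bot.trace(query, picture): "region" (400x640 bool, what is visible of it).
- bot.spot_point(query, picture): "xyz" ([x, y, z] in m, in world coordinates, good to about 4 mm: a listed point, or the origin of a listed thing).
The state is a dict: "clock": time; "qpos": joint angles; "qd": joint speeds; "joint_efforts": joint torques, N m; "position": TCP position; "tool_rot": TCP orientation; "force": force on the tool from outside, world axes, zero at the start; "moment": the same for the moment, N m; "grip_width": finger opening in m; "finger_force": force on a finger pad.
Only numpy, scipy, OpenCV 4.12 (cv2) and the standard library are available. Lean on these libraries where they do the work, as an engineer would, in place of code of your own. Each camera call takes 0.05 s, during which the arm holds its last target. There are 200 camera calls.

### The job

With the scraper block, and never with the fingers, wipe all five loose chips off the shaker's steel platform into the catch tray at its end, without leaning hard on the platform, then stand the scraper upright on the bench again. Only then switch the shaker on at the isolator: lift the locking collar out of its notches, flip the lever all the way over to its other side, and let the collar drop fully home in the notches there. Leave the jar, the beaker and the bottle where they are.

Things in the scene. Friction and masses are not known exactly. Their poses are not given: they have to be found in the camera images.
- shaker: Bench shaker, fixed: white housing under a flat bare steel platform 174 mm (its x) by 150 mm (its y), top face 65 mm above the bench, no rims. Origin on the bench under the platform's centre. At the +x end of the platform an open aluminium catch tray is fixed: it runs from x = 88 to 194 mm inside, 160 mm wide, floor 5 mm and rim 42 mm above the bench, so the tray's rim lies 23 mm below the platform.
- plate_edge (a point): Middle of the platform's top edge on the tray side (shaker x = 87 mm, height 65 mm); chips pushed over this edge fall in the tray.
- scraper: Loose grey plastic scraper block, 0.25 kg, standing on its foot. Origin at the centre of its underside, z up. Foot 36 mm (its x) by 115 mm (its y), 25 mm high; on it a handle bar 24 mm thick (x), 90 mm long (y), from 25 to 75 mm height. Its long lower faces (facing +x and -x) push the chips.
- chip1: Loose white plastic chip, 26 x 20 x 10 mm (its x, y, z), 12 g, lying on the platform. Origin at the centre of its underside.
- chip2: Loose white plastic chip, 22 x 24 x 9 mm (its x, y, z), 12 g, lying on the platform. Origin at the centre of its underside.
- chip3: Loose white plastic chip, 28 x 16 x 9 mm (its x, y, z), 12 g, lying on the platform. Origin at the centre of its underside.
- chip4: Loose white plastic chip, 20 x 20 x 10 mm (its x, y, z), 12 g, lying on the platform. Origin at the centre of its underside.
- chip5: Loose white plastic chip, 26 x 18 x 10 mm (its x, y, z), 12 g, lying on the platform. Origin at the centre of its underside.
- isolator: Isolator switch, fixed: grey box 150 mm (its x) by 110 mm (its y), 66 mm high, origin on the bench under its centre. On top stand two parallel steel gate plates (centred at y = -19 and +19 mm, 8 mm thick, rising to 124 mm above the bench, 80 mm long) with a notch at each end; the lever swings between them in the box's x-z plane.
- toggle_pivot (a point): Pivot of the lever, 60 mm above the bench over the box's centre. The hinge axis is the isolator's y.
- toggle (a joint): Angle of the lever about its pivot, 0 to 0.90 rad. 0: off, leaning 0.45 rad from upright towards the isolator's -x. 0.90: on, leaning 0.45 rad towards its +x. Lever: steel rod of 14 mm diameter with a small 19 mm cap, ending 136 mm from the pivot. It has friction (about 0.12 N m) and stays where it is left. While the collar is down it can move only about 0.05 rad at either end.
- collar (a joint): How far the locking collar is lifted along the lever, 0 to 0.020 m; a spring pulls it back to 0 (about 2.5 N at 0, 7 N at 0.020). At 0 its cross pin sits in the gate's notches and locks the lever; it must be lifted by 0.015 m or more before the lever can swing, and falls into the notches at the other end only when the lever is within 0.04 rad of its stop.
- collar_grip (a point): Middle of the collar's grip, on the lever's axis, 90 mm from the pivot when the collar is down; it moves with the collar. The point's z axis points up along the lever, its y along the hinge axis. The collar: black, ribbed, 40 mm diameter from 78 to 102 mm from the pivot, with a flange of 48 mm diameter from 102 to 108 mm. Below it, 55 mm from the pivot, its cross pin (10 mm diameter, 52 mm long, along the hinge axis).
- jar: Bystander: amber jar, 60 mm diameter, 85 mm high, origin at the centre of its base.
- beaker: Bystander: white open beaker, 68 mm diameter, 85 mm high, origin at the centre of its base.
- bottle: Bystander: white bottle, 64 mm diameter, 150 mm high, origin at the centre of its base.
Not all that is in view belongs to the job. Of the things that look like the isolator, the middle-sized one is meant.

How it is judged:
By the outcome, as a careful person would: the job done as asked, in the order asked, and still so for the second after the job is handed in, with the robot touching nothing.
It also fails if it takes over 67 s, if anything falls off the work surface, if the arm or the gripper's body presses on something with over 40 N, if the wrist force passes 120 N, or if a joint passes its speed limit or range.

## Working session

There is one attempt and no reset: what is moved stays moved. The work goes in short steps, Python scripts to look and compute and a shell command to move; the robot and the scene stay as the last step left them, time stands still between calls to the robot, and variables do not carry over. Pictures are saved under pics/ and viewed, at most 10 in all, crops included, and the job is handed in when it is done.

```bash
mkdir -p pics
cat > h.py <<'E'
from workcell import bot
import numpy as np, cv2
from scipy.spatial.transform import Rotation as Ro
def save(f,n,crop=None,s=1):
    im=f["img"][:,:,::-1]
    if crop: im=im[crop[1]:crop[3],crop[0]:crop[2]]
    cv2.imwrite("pics/"+n,cv2.resize(im,None,fx=s,fy=s,interpolation=cv2.INTER_CUBIC))
def cam(f,o=None):
    # returns R,t world->camera
    if "R" in f: return np.array(f["R"]),np.array(f["t"])
    T=np.array(f["tool_from_camera"]); Rt=Ro.from_euler('xyz',o["tool_rot"]).as_matrix()
    Rc=Rt@T[:3,:3]; c=Rt@T[:3,3]+np.array(o["position"]); return Rc.T,-Rc.T@c
def proj(f,X,o=None):
    R,t=cam(f,o); p=np.atleast_2d(X)@R.T+t; s=p[:,:2]/p[:,2:]; r2=(s**2).sum(1,keepdims=True)
    s=s*(1+f["k1"]*r2); K=np.array(f["intrinsics"]); return s@K[:2,:2].T+K[:2,2]
def ray(f,px,z,o=None):
    "pixels to world points on plane z"
    R,t=cam(f,o); K=np.array(f["intrinsics"]); d=(np.atleast_2d(px)-K[:2,2])/np.diag(K)[:2]; s=d.copy()
    for _ in range(20): s=d/(1+f["k1"]*(s**2).sum(1,keepdims=True))
    w=np.c_[s,np.ones(len(s))]@R; c=-R.T@t; return c+w*((z-c[2])/w[:,2])[:,None]
E
python3 - <<'E'
from h import *
o=bot.observe(); print({k:np.round(v,3) for k,v in o.items()}, bot.tip_reach)
fs={}
for n in ["scene","side"]:
    f=bot.grab_frame(n); save(f,n+"0.png"); fs[n]=f
    for q in ["shaker","plate_edge","scraper","chip1","chip2","chip3","chip4","chip5","isolator","toggle_pivot","collar_grip","jar","beaker","bottle"]:
        print(n,q,[(np.round(r["xyz"],3).tolist(),round(r["conf"],2),proj(f,r["xyz"])[0].round().tolist()) for r in bot.spot_point(q,f)])
E
```

```text
{'clock': np.float64(0.0), 'qpos': array([-0.07 ,  0.522, -0.036,  1.6  ,  0.021,  1.021, -0.113]), 'qd': array([ 0.001,  0.   , -0.   , -0.001,  0.002,  0.001,  0.   ]), 'joint_efforts': array([-4.0000e-03, -9.2711e+01,  1.9780e+00, -3.6993e+01,  1.8000e-02,
        8.0000e-03, -0.0000e+00]), 'position': array([ 0.625, -0.   ,  0.303]), 'tool_rot': array([-3.14 ,  0.   ,  1.571]), 'force': array([0.306, 0.625, 0.593]), 'moment': array([-0.025,  0.038, -0.029]), 'finger_force': np.float64(0.0), 'grip_width': np.float64(0.086)} 0.0726
scene shaker [([0.502, -0.249, 0.004], 0.93, [226.0, 236.0])]
scene plate_edge [([0.584, -0.229, 0.066], 0.88, [234.0, 252.0])]
scene scraper [([0.504, -0.01, -0.001], 0.68, [310.0, 222.0])]
scene chip1 [([0.469, -0.232, 0.061], 0.64, [228.0, 215.0]), ([0.5, -0.285, 0.062], 0.54, [210.0, 228.0]), ([0.554, -0.265, 0.065], 0.52, [219.0, 244.0]), ([0.516, -0.252, 0.071], 0.51, [222.0, 230.0]), ([0.541, -0.212, 0.062], 0.49, [239.0, 237.0])]
scene chip2 [([0.469, -0.232, 0.061], 0.64, [228.0, 215.0]), ([0.5, -0.285, 0.062], 0.54, [210.0, 228.0]), ([0.554, -0
[... 2837 characters left out ...]
11.0, 270.0]), ([0.655, 0.214, -0.002], 0.9, [256.0, 258.0]), ([0.236, 0.408, -0.002], 0.87, [382.0, 324.0])]
side toggle_pivot [([0.657, 0.213, 0.043], 0.83, [255.0, 247.0]), ([0.471, 0.242, 0.061], 0.76, [310.0, 256.0]), ([0.234, 0.408, 0.083], 0.7, [387.0, 302.0])]
side collar_grip [([0.183, 0.395, 0.186], 0.98, [412.0, 272.0]), ([0.629, 0.208, 0.099], 0.69, [263.0, 233.0]), ([0.428, 0.228, 0.14], 0.55, [326.0, 235.0])]
side jar [([0.688, 0.018, 0.002], 0.69, [263.0, 221.0]), ([0.427, 0.232, 0.14], 0.38, [326.0, 235.0])]
side beaker [([0.522, 0.455, -0.002], 0.69, [276.0, 320.0]), ([0.506, -0.011, 0.001], 0.59, [314.0, 224.0])]
side bottle [([0.614, -0.433, -0.001], 0.95, [308.0, 168.0])]
```

View pics/scene0.png

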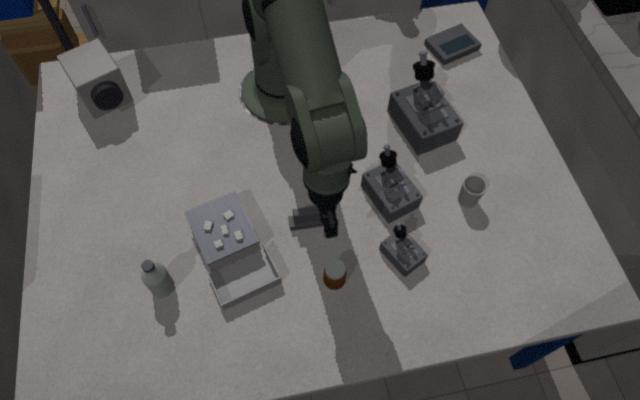

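Run:
```python
from h import *
im=cv2.imread("pics/scene0.png"); im2=cv2.imread("pics/side0.png")
a=cv2.resize(im[120:280,340:490],None,fx=2.6,fy=2.6,interpolation=cv2.INTER_CUBIC)
b=cv2.resize(im2[190:340,230:380],None,fx=2.6,fy=2.6,interpolation=cv2.INTER_CUBIC)
H=max(a.shape[0],b.shape[0]); p=lambda x:cv2.copyMakeBorder(x,0,H-x.shape[0],0,0,0)
cv2.imwrite("pics/iso.png",np.hstack([p(a),p(b)]))
print(bot.observe()["clock"])
```

```text
1.5
```

View pics/iso.png

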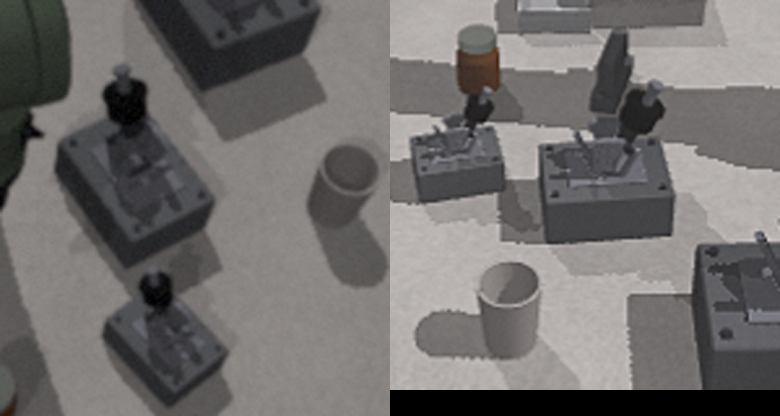

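Three look-alikes: the large isolator at scene (421,126), the medium one at (388,198) and the small one at (401,253). The crop confirms that the medium one, at about (0.47, 0.235), is the one meant. The scraper stands at about (310,220), partly under the gripper, and the platform with its five chips is around (225,230).

Run:
```python
from h import *
from scipy.optimize import minimize
o=bot.observe(); f=bot.grab_frame("wrist"); save(f,"w0.png")
print(np.round(f["tool_from_camera"],3).tolist())
fs=bot.grab_frame("scene"); fd=bot.grab_frame("side")
box=lambda x0,x1,y0,y1,z0,z1:np.array([[a,b,c] for a in(x0,x1) for b in(y0,y1) for c in(z0,z1)])
def mask(fr,parts,p):
    m=np.zeros((400,640),np.uint8); c,s=np.cos(p[2]),np.sin(p[2])
    for P in parts:
        W=np.c_[c*P[:,0]-s*P[:,1]+p[0],s*P[:,0]+c*P[:,1]+p[1],P[:,2]]
        cv2.fillConvexPoly(m,np.round(cv2.convexHull(proj(fr,W).astype(np.float32))*16).astype(np.int32),1,shift=4)
    return m>0
iso=[box(-.075,.075,-.055,.055,0,.066)]
scr=[box(-.018,.018,-.0575,.0575,0,.025),box(-.012,.012,-.045,.045,.025,.075)]
for q,parts,p0 in [("isolator",iso,[.47,.236,.3]),("scraper",scr,[.505,-.01,0.]),("shaker",[],0)]:
  R=[]
  for fr in (fs,fd):
    for r in bot.trace(q,fr)[:3]:
        g=r["region"]; ys,xs=np.nonzero(g); print(q,fr["shot"],round(r["conf"],2),g.sum(),xs.min(),xs.max(),ys.min(),ys.max()); R.append((fr,g))
  np.save("tr_"+q+".npy",np.array([g for _,g in R]))
  if not parts: continue
  use=[]
  for fr in (fs,fd):
    c=[(( (m:=mask(fr,parts,p0))&g).sum()/(m|g).sum(),g) for f2,g in R if f2 is fr]
    if c:
        b=max(c,key=lambda t:t[0]); use.append((fr,b[1])); print("iou",b[0])
  cost=lambda p:-sum((mask(fr,parts,p)&g).sum()/(mask(fr,parts,p)|g).sum() for fr,g in use)/len(use)
  best=min((minimize(cost,[p0[0],p0[1],p0[2]+d],method="Nelder-Mead",options=dict(initial_simplex=np.array([[p0[0],p0[1],p0[2]+d]]*4)+np.r_[np.zeros((1,3)),np.diag([.01,.01,.1])])) for d in(-.3,-.15,0,.15,.3)),key=lambda r:r.fun)
  print(q,best.x.round(4),best.fun)
```

```text
[[0.001, -0.949, -0.314, 0.08], [1.0, 0.0, 0.001, -0.0], [-0.001, -0.314, 0.949, -0.07], [0.0, 0.0, 0.0, 1.0]]
isolator 4 0.94 2637 361 422 145 223
isolator 4 0.8 1409 380 427 223 277
isolator 4 0.77 4095 388 463 51 154
isolator 5 0.96 5816 346 432 253 346
isolator 5 0.93 2253 286 338 222 283
isolator 5 0.84 1022 238 273 224 267
iou 0.8696275071633238
iou 0.7898431048720066
isolator [0.4669 0.2333 0.3165] -0.8479956753185597
scraper 4 0.67 646 289 324 206 230
scraper 5 0.89 320 307 322 202 232
iou 0.6874328678839957
iou 0.7843137254901961
scraper [ 0.5045 -0.0188  0.0203] -0.7653765985014929
shaker 4 0.21 256 380 396 151 172
shaker 5 0.62 2036 279 351 168 202
```

View pics/w0.png

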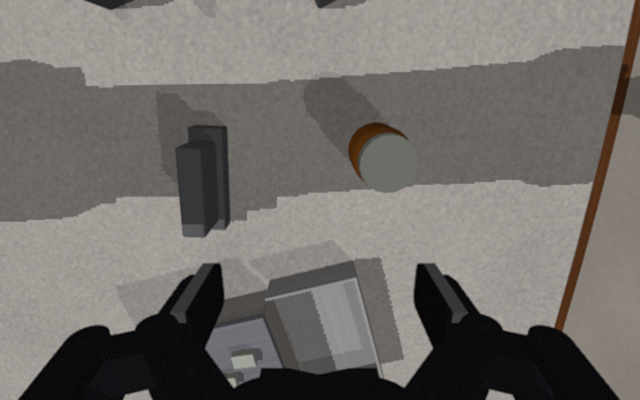

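The wrist view shows the scraper standing free at about (203,182), the jar at (385,160), and the tray and platform corner at the bottom.

```bash
cat >> h.py <<'E'
from scipy.optimize import minimize
box=lambda x0,x1,y0,y1,z0,z1:np.array([[a,b,c] for a in(x0,x1) for b in(y0,y1) for c in(z0,z1)])
tf=lambda P,p:np.c_[np.cos(p[2])*P[:,0]-np.sin(p[2])*P[:,1]+p[0],np.sin(p[2])*P[:,0]+np.cos(p[2])*P[:,1]+p[1],P[:,2]]
def mask(fr,parts,p,o=None):
    m=np.zeros((400,640),np.uint8)
    for P in parts: cv2.fillConvexPoly(m,np.round(cv2.convexHull(proj(fr,tf(P,p),o).astype(np.float32))*16).astype(np.int32),1,shift=4)
    return m>0
def fit(use,parts,p0,ds=(-.2,0,.2)):
    cost=lambda p:-np.mean([((m:=mask(fr,parts,p,o))&g).sum()/(m|g).sum() for fr,g,o in use])
    return min((minimize(cost,np.array(p0)+[0,0,d],method="Nelder-Mead",options=dict(initial_simplex=np.array([[p0[0],p0[1],p0[2]+d]]*4)+np.r_[np.zeros((1,3)),np.diag([.01,.01,.1])])) for d in ds),key=lambda r:r.fun)
iso=[box(-.075,.075,-.055,.055,0,.066)]
scr=[box(-.018,.018,-.0575,.0575,0,.025),box(-.012,.012,-.045,.045,.025,.075)]
E
python3 - <<'E'
from h import *
o=bot.observe(); f=bot.grab_frame("wrist")
r=bot.trace("scraper",f); print([(x["conf"],x["region"].sum()) for x in r])
b=fit([(f,r[0]["region"],o)],scr,[.505,-.015,0]); print(b.x,b.fun)
for q in ["scraper","plate_edge","shaker"]: print(q,[(np.round(x["xyz"],3).tolist(),round(x["conf"],2)) for x in bot.spot_point(q,f)])
fs=bot.grab_frame("scene"); p=[.499,-.251,.2]
im=fs["img"][:,:,::-1].copy()
S=4;x0,y0=150,180
im=cv2.resize(im[y0:y0+140,x0:x0+150],None,fx=S,fy=S,interpolation=cv2.INTER_CUBIC)
P=np.array([[-.087,-.075,.065],[.087,-.075,.065],[.087,.075,.065],[-.087,.075,.065]])
T=np.array([[.088,-.08,.042],[.194,-.08,.042],[.194,.08,.042],[.088,.08,.042]])
for A in(P,T): cv2.polylines(im,[np.int32((proj(fs,tf(A,p))-[x0,y0]+.5)*S)],True,(0,0,255),1)
cv2.imwrite("pics/shk.png",im)
E
```

```text
[(0.76, np.int64(5107)), (0.58, np.int64(277))]
[ 0.50381837 -0.01446635 -0.08198095] -0.9148247978436658
scraper [([0.502, -0.011, -0.0], 0.84), ([0.516, -0.243, 0.06], 0.35)]
plate_edge [([0.582, -0.231, 0.067], 0.93)]
shaker [([0.584, -0.227, 0.064], 0.57)]
```

View pics/shk.png

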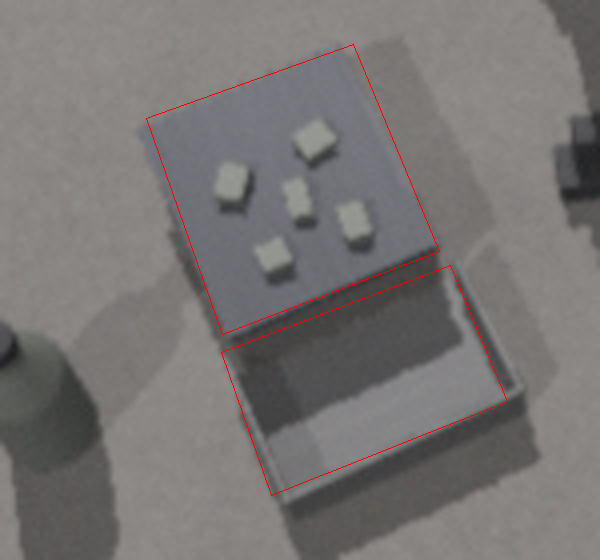

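Run:
```python
from h import *
fs=bot.grab_frame("scene"); im=cv2.GaussianBlur(fs["img"],(3,3),0).astype(int)
P=[np.array([[-.087,-.075,.065],[.087,-.075,.065],[.087,.075,.065],[-.087,.075,.065]])]
g=((im[...,2]-im[...,0])>4)&(im.sum(2)>240)
w=np.zeros((400,640),bool); w[185:270,180:265]=1
g=(g&w).astype(np.uint8); n,l,s,_=cv2.connectedComponentsWithStats(g); k=1+np.argmax(s[1:,4]); g=(l==k).astype(np.uint8)
print(s[k]); c=max(cv2.findContours(g,0,2)[0],key=cv2.contourArea); g[:]=0; cv2.fillPoly(g,[cv2.convexHull(c)],1)
b=fit([(fs,g>0,None)],P,[.499,-.251,.2],(-.05,0,.05)); print(b.x,b.fun)
A=proj(fs,tf(P[0],b.x)); print(A.round(1).tolist())
s=[r["xyz"] for r in bot.spot_point("chip1",fs)]
x,y,t=b.x
for q in s: d=np.array(q[:2])-[x,y]; print(np.round([d@[np.cos(t),np.sin(t)],d@[-np.sin(t),np.cos(t)]],3),np.round(q,3))
print(bot.observe()["clock"])
```

```text
[ 185  192   73   72 2601]
[ 0.50064681 -0.25363884  0.2797245 ] -0.9569174757281553
[[183.5, 212.5], [207.4, 264.7], [260.1, 240.4], [234.0, 190.6]]
[0.05 0.03] [ 0.54  -0.211  0.066]
[-0.011 -0.029] [ 0.498 -0.285  0.065]
[ 0.016 -0.001] [ 0.516 -0.25   0.069]
[-0.021  0.03 ] [ 0.472 -0.23   0.061]
[ 0.047 -0.024] [ 0.553 -0.264  0.065]
2.35
```

```bash
python3 -m jog '[[[-3,-24,20,0,0,0.01,1],[-3,-24,20,0,0,0.01,1],[-3,-24,20,0,0,0.01,1],[-2,-24,20,0,0,0.01,1],[-2,-25,20,0,0,0.01,1]]]' 60
python3 -m jog '[[[0,0,25,0,0,0,1],[0,0,25,0,0,0,1],[0,0,22,0,0,0,1],[0,0,15,0,0,0,1],[0,0,7,0,0,0,1]]]'
```

```text
clock: 2.85
position: [0.5029, -0.0107, 0.2034]
tool_rot: [3.141, -0.0, 1.52]
force: [0.7, -0.9, -1.1]
grip_width: 0.0854
finger_force: 0.0
clock: 3.35
position: [0.5034, -0.0106, 0.1087]
tool_rot: [-3.14, 0.0, 1.521]
force: [0.2, -0.4, -0.5]
grip_width: 0.0853
finger_force: 0.0
```

```bash
python3 -m jog '[[[0,0,0,0,0,0,0],[0,0,0,0,0,0,0],[0,0,0,0,0,0,0],[0,0,0,0,0,0,0],[0,0,0,0,0,0,0]]]' 60
python3 -m jog '[[[0,0,0,0,0,0,0],[0,0,0,0,0,0,0],[0,0,0,0,0,0,0]]]' 60
```

```text
clock: 3.85
position: [0.5041, -0.0106, 0.1106]
tool_rot: [3.141, -0.0, 1.521]
force: [-1.8, 0.7, 8.6]
grip_width: 0.0233
finger_force: 58.7
clock: 4.15
position: [0.5041, -0.0106, 0.1106]
tool_rot: [3.141, -0.0, 1.521]
force: [-1.7, 1.2, 8.5]
grip_width: 0.0234
finger_force: 58.8
```

```bash
python3 -m jog '[[[0,0,-10,0,0,0,0],[0,0,-25,0,0,-0.07,0],[0,0,-25,0,0,-0.07,0],[0,0,-25,0,0,-0.07,0],[0,0,-25,0,0,-0.08,0]]]' 80
python3 -m jog '[[[-25,-14,0,0,0,0,0],[-32,-18,0,0,0,0,0],[-32,-18,0,0,0,0,0],[-32,-18,0,0,0,0,0],[-32,-18,0,0,0,0,0]]]'
python3 -m jog '[[[-32,-17,0,0,0,0,0],[-32,-16,0,0,0,0,0],[-17,-9,0,0,0,0,0],[0,0,0,0,0,0,0]]]'
python3 - <<'E'
from h import *
o=bot.observe(); print(o["position"],o["tool_rot"])
fs=bot.grab_frame("side"); w=bot.grab_frame("wrist")
p=[.5,-.2525,.24]; P=np.array([[-.087,-.075,.065],[.087,-.075,.065],[.087,.075,.065],[-.087,.075,.065]])
a=fs["img"][:,:,::-1].copy()
a=cv2.resize(a[110:230,260:360],None,fx=3.3,fy=3.3,interpolation=cv2.INTER_CUBIC)
cv2.polylines(a,[np.int32((proj(fs,tf(P,p))-[260,110]+.5)*3.3)],True,(0,0,255),1)
b=w["img"][:,:,::-1].copy(); cv2.polylines(b,[np.int32(proj(w,tf(P,p),o))],True,(0,0,255),1); b=cv2.resize(b,None,fx=.72,fy=.72)
H=400; pd=lambda x:cv2.copyMakeBorder(x,0,H-x.shape[0],0,0,0)
cv2.imwrite("pics/over.png",np.hstack([pd(a[:400]),pd(b)])); print(bot.observe()["clock"])
E
```

```text
clock: 4.65
position: [0.5036, -0.0107, 0.2217]
tool_rot: [3.141, 0.0, 1.814]
force: [-1.1, -0.4, -1.4]
grip_width: 0.0233
finger_force: 78.7
clock: 5.15
position: [0.4559, -0.181, 0.2207]
tool_rot: [3.141, 0.0, 1.811]
force: [-0.1, -0.5, -1.8]
grip_width: 0.0231
finger_force: 79.0
clock: 5.55
position: [0.4338, -0.271, 0.2205]
tool_rot: [-3.141, 0.001, 1.807]
force: [-0.5, 1.4, -2.5]
grip_width: 0.0232
finger_force: 78.9
[ 0.43383259 -0.2710493   0.22054264] [-3.14131096e+00  1.14684607e-03  1.80658286e+00]
5.65
```

View pics/over.png

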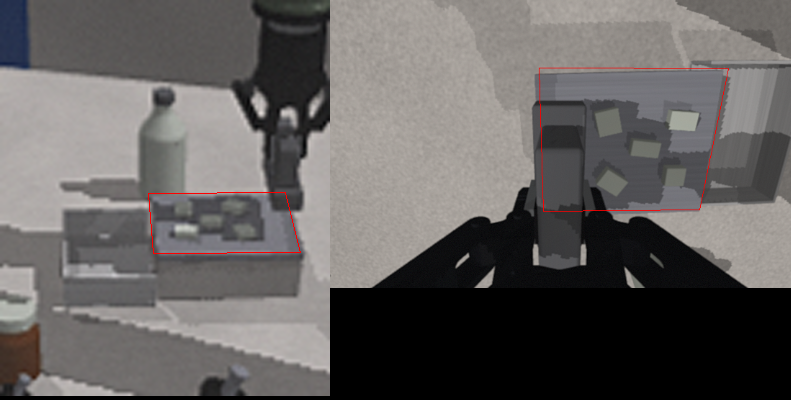

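The side view shows the scraper held over the rear of the platform, with all five chips ahead of it. In the wrist view the platform outline (red) agrees to a few pixels, and the chips span composite rows 107–197.

Run:
```python
from h import *
o=bot.observe(); f=bot.grab_frame("wrist")
px=np.array([[606,107],[612,197],[592,112],[593,181],[699,112],[686,185],[536,75],[727,71],[701,210]],float); px[:,0]-=330; px/=.72
for z,a in ((.075,px[:6]),(.065,px[6:])):
    d=ray(f,a,z,o)[:,:2]-[.5,-.2525]; c,s=np.cos(.24),np.sin(.24); print((d@np.array([[c,-s],[s,c]])).round(3).tolist())
```

```text
[[-0.025, 0.044], [-0.013, -0.048], [-0.038, 0.04], [-0.034, -0.03], [0.061, 0.04], [0.062, -0.035]]
[[-0.088, 0.072], [0.087, 0.076], [0.09, -0.072]]
```

```bash
python3 -m jog '[[[0,0,14,0,0,0,0],[0,0,14,0,0,0,0],[0,0,9,0,0,0,0],[0,0,4,0,0,0,0],[0,0,0,0,0,0,0]]]'
```

```text
clock: 6.2
position: [0.4352, -0.2678, 0.1787]
tool_rot: [-3.141, -0.0, 1.811]
force: [0.4, 0.2, -1.5]
grip_width: 0.0233
finger_force: 78.9
```

```bash
python3 -m jog '[[[0,6,0,0,0,0,0],[0,12,0,0,0,0,0],[0,12,0,0,0,0,0],[0,12,0,0,0,0,0],[0,12,0,0,0,0,0]]]'
python3 -m jog '[[[0,12,0,0,0,0,0],[0,12,0,0,0,0,0],[0,12,0,0,0,0,0],[0,12,0,0,0,0,0],[0,12,0,0,0,0,0]]]'
python3 -m jog '[[[0,12,0,0,0,0,0],[0,12,0,0,0,0,0],[0,12,0,0,0,0,0],[0,12,0,0,0,0,0],[0,6,0,0,0,0,0]]]'
python3 - <<'E'
from h import *
fs=bot.grab_frame("side"); w=bot.grab_frame("wrist"); s=bot.grab_frame("scene")
a=cv2.resize(fs["img"][120:220,260:360,::-1],None,fx=3,fy=3,interpolation=cv2.INTER_CUBIC)
b=cv2.resize(w["img"][:,:,::-1],None,fx=.75,fy=.75); 
H=300; cv2.imwrite("pics/swept.png",np.hstack([a,b]))
for f in (fs,w,s): print([(np.round(x["xyz"],3).tolist(),round(x["conf"],2)) for x in bot.spot_point("chip1",f)])
E
```

```text
clock: 6.7
position: [0.4889, -0.255, 0.179]
tool_rot: [3.141, 0.0, 1.811]
force: [-1.3, -0.8, -1.0]
grip_width: 0.0234
finger_force: 78.7
clock: 7.2
position: [0.5468, -0.2409, 0.1789]
tool_rot: [-3.142, -0.0, 1.811]
force: [-0.7, -0.2, -2.2]
grip_width: 0.0229
finger_force: 78.8
clock: 7.7
position: [0.5995, -0.2278, 0.1788]
tool_rot: [3.141, -0.0, 1.811]
force: [-1.2, -0.3, -1.9]
grip_width: 0.023
finger_force: 78.8
[([0.58, -0.236, 0.069], 0.72)]
[([0.583, -0.192, 0.02], 0.5)]
[([0.618, -0.27, 0.014], 0.64), ([0.599, -0.205, 0.02], 0.38), ([0.605, -0.249, 0.014], 0.36)]
```

View pics/swept.png

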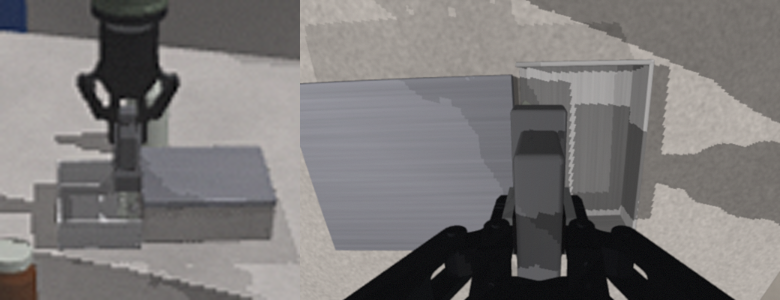

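The platform is bare; the chips should be in the tray under the scraper. I'll lift off and check on the way back.

```bash
python3 -m jog '[[[0,0,-15,0,0,0,0],[0,0,-20,0,0,0,0],[0,0,-20,0,0,0,0],[15,-3,0,0,0,0,0],[30,-6,0,0,0,0,0]]]'
python3 -m jog '[[[32,-6,0,0,0,0,0],[32,-6,0,0,0,0,0],[32,-6,0,0,0,0,0],[32,-6,0,0,0,0,0],[30,-5,0,0,0,0,0]]]'
python3 -m jog '[[[20,-3,15,0,0,0,0],[10,0,20,0,0,0,0],[0,0,20,0,0,0,0],[0,0,20,0,0,0,0],[0,0,20,0,0,0,0]]]'
python3 - <<'E'
from h import *
s=bot.grab_frame("scene"); d=bot.grab_frame("side")
for f in (s,d): print([(np.round(x["xyz"],3).tolist(),round(x["conf"],2)) for x in bot.spot_point("chip1",f)])
a=cv2.resize(d["img"][140:230,260:380,::-1],None,fx=3.3,fy=3.3,interpolation=cv2.INTER_CUBIC)
b=cv2.resize(s["img"][185:310,180:295,::-1],None,fx=3.4,fy=3.4,interpolation=cv2.INTER_CUBIC)
H=max(a.shape[0],b.shape[0]); pd=lambda x:cv2.copyMakeBorder(x,0,H-x.shape[0],0,0,0)
cv2.imwrite("pics/tray.png",np.hstack([pd(a),pd(b)]))
E
```

```text
clock: 8.5
position: [0.5789, -0.1884, 0.2356]
tool_rot: [3.14, 0.002, 1.808]
force: [-0.1, 0.5, -2.1]
grip_width: 0.0235
finger_force: 78.8
clock: 9.0
position: [0.5124, -0.0392, 0.2351]
tool_rot: [3.14, 0.0, 1.811]
force: [0.2, 0.3, -1.3]
grip_width: 0.023
finger_force: 78.8
clock: 9.5
position: [0.5034, -0.0119, 0.1394]
tool_rot: [3.14, 0.0, 1.811]
force: [0.2, -0.3, -1.8]
grip_width: 0.0231
finger_force: 78.8
[([0.619, -0.272, 0.012], 0.65), ([0.594, -0.243, 0.027], 0.56), ([0.59, -0.205, 0.017], 0.53), ([0.579, -0.193, 0.013], 0.52), ([0.605, -0.248, 0.016], 0.36)]
[]
```

View pics/tray.png

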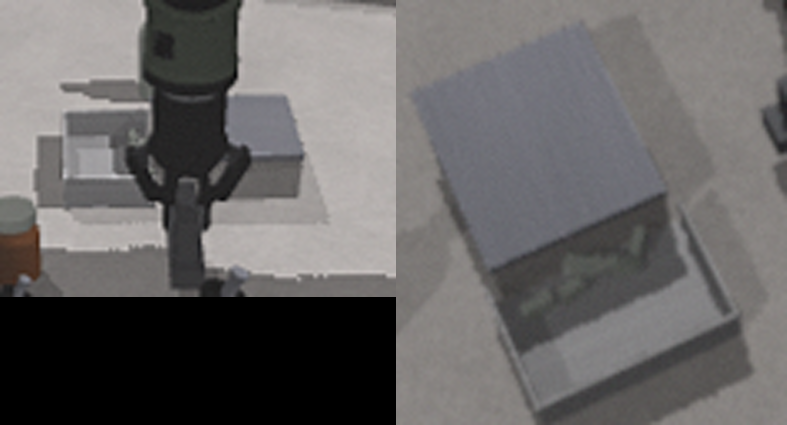

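All five chips lie in the tray (right panel, about (530–640, 240–300)) and the platform is bare. Now I'll stand the scraper on the bench.

```bash
python3 -m jog '[[[0,0,12,0,0,0,0],[0,0,10,0,0,0,0],[0,0,5,0,0,0,0],[0,0,2,0,0,0,0],[0,0,0,0,0,0,0]]]'
python3 -m jog '[[[0,0,0,0,0,0,0.5],[0,0,0,0,0,0,1],[0,0,0,0,0,0,1],[0,0,0,0,0,0,1],[0,0,0,0,0,0,1]]]'
python3 -m jog '[[[0,0,-10,0,0,0,1],[0,0,-30,0,0,0,1],[0,0,-40,0,0,0,1],[0,0,-40,0,0,0,1],[0,0,-30,0,0,0,1]]]'
```

```text
clock: 10.2
position: [0.5028, -0.0118, 0.1106]
tool_rot: [-3.141, 0.0, 1.811]
force: [-9.6, 0.3, 27.4]
grip_width: 0.0231
finger_force: 82.6
clock: 10.7
position: [0.503, -0.0118, 0.1098]
tool_rot: [-3.141, -0.0, 1.811]
force: [-0.3, -0.7, 0.3]
grip_width: 0.0857
finger_force: 0.0
clock: 11.2
position: [0.5031, -0.0118, 0.263]
tool_rot: [3.14, 0.0, 1.811]
force: [0.1, -0.5, -0.5]
grip_width: 0.0854
finger_force: 0.0
```

```bash
python3 -m jog '[[[25,-2,-10,0,0,0,1],[35,-2,-10,0,0,0,1],[35,-2,-10,0,0,0,1],[35,-2,-10,0,0,0,1],[35,-2,-10,0,0,0,1]]]'
python3 -m jog '[[[35,-2,-10,0,0,-0.03,1],[30,-2,0,0,0,-0.04,1],[13,-2,0,0,0,0,1],[0,0,0,0,0,0,1],[0,0,0,0,0,0,1]]]'
python3 - <<'E'
from h import *
o=bot.observe(); f=bot.grab_frame("wrist"); s=bot.grab_frame("scene"); d=bot.grab_frame("side")
save(f,"w_iso.png")
for q in ["isolator","toggle_pivot","collar_grip"]:
    for n,g in (("w",f),("s",s),("d",d)): print(q,n,[(np.round(x["xyz"],4).tolist(),round(x["conf"],2)) for x in bot.spot_point(q,g) if np.hypot(x["xyz"][0]-.46,x["xyz"][1]-.23)<.1])
# box + gate + lever model
def lever(a,c0=0.): # points along lever, with radii -> discs
    u=np.array([np.sin(a),0,np.cos(a)]);e=np.array([np.cos(a),0,-np.sin(a)]);h=np.array([0,1.,0])
    cyl=lambda l0,l1,r:np.array([[0,0,.06]+u*l+r*(np.cos(t)*e+np.sin(t)*h) for l in(l0,l1) for t in np.linspace(0,6.28,16)])
    return [cyl(40,60,.0) if 0 else cyl(.03,.12,.007),cyl(.12,.136,.0095),cyl(.078,.102,.02),cyl(.102,.108,.024)]
full=iso+lever(-.45)+[box(-.04,.04,-.023,.023,.066,.124)]
use=[]
for n,g,oo in (("w",f,o),("s",s,None),("d",d,None)):
    R=bot.trace("isolator",g)
    if not R: continue
    m=mask(g,full,[.467,.234,.31],oo); r=max(R,key=lambda r:(r["region"]&m).sum()/(r["region"]|m).sum())["region"]
    print(n,(r&m).sum()/(r|m).sum()); use.append((g,r,oo)); b=fit([use[-1]],full,[.467,.234,.31],(-.05,.05)); print(n,b.x.round(4),b.fun)
b=fit(use,full,[.467,.234,.31],(-.1,0,.1)); print(b.x,b.fun)
print(o["position"],o["tool_rot"],bot.observe()["clock"])
im=f["img"][:,:,::-1].copy()
for P in full: cv2.polylines(im,[np.int32(cv2.convexHull(proj(f,tf(P,b.x),o).astype(np.float32)))],True,(0,0,255),1)
cv2.imwrite("pics/w_iso.png",im)
E
```

```text
clock: 11.7
position: [0.4533, 0.1473, 0.3111]
tool_rot: [3.141, 0.0, 1.811]
force: [0.7, 0.2, 0.6]
grip_width: 0.0853
finger_force: 0.0
clock: 12.2
position: [0.4283, 0.2189, 0.3201]
tool_rot: [-3.141, 0.001, 1.88]
force: [-0.9, -0.4, -0.8]
grip_width: 0.0852
finger_force: 0.0
isolator w [([0.4671, 0.2348, -0.0005], 0.67)]
isolator s [([0.4713, 0.2352, -0.0026], 0.59), ([0.467, 0.2317, 0.0612], 0.2)]
isolator d [([0.4679, 0.2378, -0.0005], 0.8)]
toggle_pivot w [([0.4677, 0.2379, 0.0606], 0.71)]
toggle_pivot s [([0.4674, 0.2344, 0.0605], 0.71)]
toggle_pivot d [([0.4687, 0.2401, 0.0624], 0.59)]
collar_grip w [([0.4331, 0.2187, 0.1449], 0.9)]
collar_grip s [([0.4296, 0.2253, 0.14], 0.62)]
collar_grip d [([0.4262, 0.2275, 0.1403], 0.61)]
w 0.9584840654608097
w [0.4667 0.2343 0.3111] -0.9635124992783327
s 0.8932764140875133
s [0.4686 0.2359 0.34  ] -0.9024040186580553
d 0.9079153605015674
d [0.4659 0.2329 0.313 ] -0.9196039603960396
[0.46558999 0.23402229 0.31165654] -0.9242621975064598
[0.42825819 0.21888961 0.3200521 ] [-3.14148563e+00  5.04181630e-04  1.87969987e+00] 12.95
```

View pics/w_iso.png

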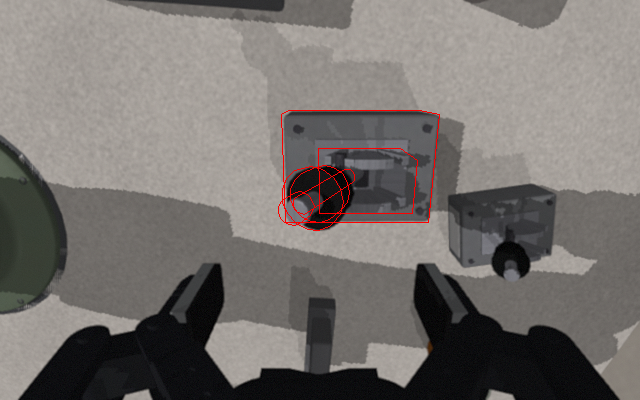

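The isolator model overlay fits the box well; the lever's head is at about (320,197). Next: tilt the tool in line with the lever, then move onto its axis.

```bash
python3 -m jog '[[[1,0,0,-0.09,0,0,1],[1,0,0,-0.09,0,0,1],[1,0,0,-0.09,0,0,1],[0,0,0,-0.09,0,0,1],[0,0,0,-0.09,0,0,1]]]' 60
python3 -m jog '[[[0,-18,8,0,0,0,1],[0,-19,8,0,0,0,1],[0,-19,8,0,0,0,1],[0,-19,8,0,0,0,1],[0,0,0,0,0,0,1]]]'
cat > lev.py <<'E'
from h import *
# tool pose in the isolator frame: TCP relative to pivot in lever axes (a = lever angle from upright), tool axis angle
def rel(a,p=(.4675,.235,.06),y=.311):
    o=bot.observe(); d=Ro.from_euler('z',-y).apply(np.array(o["position"])-p); M=Ro.from_euler('z',-y)*Ro.from_euler('xyz',o["tool_rot"])
    Z=M.as_matrix(); z=Z[:,2]
    print("iso frame",d.round(4),"tool z",z.round(3),"tool axis angle",round(np.arctan2(-z[0],-z[2]),3),"tool x",Z[:,0].round(3))
    u=np.array([np.sin(a),0,np.cos(a)]); pv=Z.T@(-d); print("pivot in tool (mm)",(pv*1000).round(1),"L",round(d@u,4),"perp",round(d@[np.cos(a),0,-np.sin(a)],4),"F",o["force"].round(1),"q",np.round(o["qpos"],2),"t",o["clock"])
import sys; rel(float(sys.argv[1]))
E
python3 lev.py -0.45
```

```text
clock: 13.45
position: [0.427, 0.2228, 0.3202]
tool_rot: [2.688, -0.001, 1.881]
force: [1.9, -0.4, 0.7]
grip_width: 0.0853
finger_force: 0.0
clock: 13.95
position: [0.3746, 0.2057, 0.2571]
tool_rot: [2.694, 0.001, 1.882]
force: [-0.2, 0.5, 1.1]
grip_width: 0.0854
finger_force: 0.0
iso frame [-0.0974  0.0005  0.1971] tool z [ 0.433 -0.001 -0.902] tool axis angle -0.447 tool x [ 0.     1.    -0.001]
pivot in tool (mm) [ -0.3   2.6 219.9] L 0.2199 perp -0.002 F [-0.2  0.5  1.1] q [-0.74  0.17 -0.02  2.41  0.89  0.25 -1.28] t 13.95
```

```bash
python3 -m jog '[[[0,3,10,0,0,0,1],[0,0,18,0,0,0,1],[0,0,18,0,0,0,1],[0,0,16,0,0,0,1],[0,0,10,0,0,0,1]]]'
python3 lev.py -0.45
python3 - <<'E'
from h import *
o=bot.observe(); f=bot.grab_frame("wrist"); s=bot.grab_frame("scene"); d=bot.grab_frame("side")
a=cv2.resize(f["img"][:,:,::-1],None,fx=.7,fy=.7); b=cv2.resize(d["img"][200:290,270:360,::-1],None,fx=3.1,fy=3.1,interpolation=cv2.INTER_CUBIC)[:280]
cv2.imwrite("pics/pre.png",np.hstack([a,b[:280]]))
E
```

```text
clock: 14.45
position: [0.408, 0.2165, 0.1998]
tool_rot: [2.689, 0.002, 1.881]
force: [-0.0, 0.1, 0.5]
grip_width: 0.0852
finger_force: 0.0
iso frame [-0.0623  0.0006  0.1398] tool z [ 0.437 -0.002 -0.899] tool axis angle -0.453 tool x [ 0.001  1.    -0.002]
pivot in tool (mm) [ -0.3  -5.1 152.9] L 0.153 perp 0.0047 F [-0.   0.1  0.5] q [-0.69  0.35 -0.03  2.39  1.68  0.19 -2.04] t 14.45Traceback (most recent call last):
  File "<stdin>", line 4, in <module>
    return _nx.concatenate(arrs, 1, dtype=dtype, casting=casting)
           ~~~~~~~~~~~~~~~^^^^^^^^^^^^^^^^^^^^^^^^^^^^^^^^^^^^^^^
ValueError: all the input array dimensions except for the concatenation axis must match exactly, but along dimension 0, the array at index 0 has size 280 and the array at index 1 has size 279
```

```bash
python3 -m jog '[[[0,0,0,0,0,0,1],[0,0,0,0,0,0,1]]]'; python3 lev.py -0.45
python3 - <<'E'
from h import *
o=bot.observe(); f=bot.grab_frame("wrist"); d=bot.grab_frame("side")
a=cv2.resize(f["img"][:,:,::-1],(448,280)); b=cv2.resize(d["img"][200:290,270:360,::-1],(280,280),interpolation=cv2.INTER_CUBIC)
cv2.imwrite("pics/pre.png",np.hstack([a,b]))
E
```

```text
clock: 14.8
position: [0.4069, 0.2158, 0.2005]
tool_rot: [2.69, 0.001, 1.88]
force: [0.2, 1.1, 0.0]
grip_width: 0.0855
finger_force: 0.0
iso frame [-0.0635  0.0003  0.1405] tool z [ 0.437 -0.002 -0.9  ] tool axis angle -0.452 tool x [ 0.002  1.    -0.001]
pivot in tool (mm) [  0.   -4.2 154.1] L 0.1542 perp 0.0039 F [0.2 1.1 0. ] q [-0.69  0.35 -0.03  2.39  1.67  0.18 -2.04] t 14.8
```

View pics/pre.png

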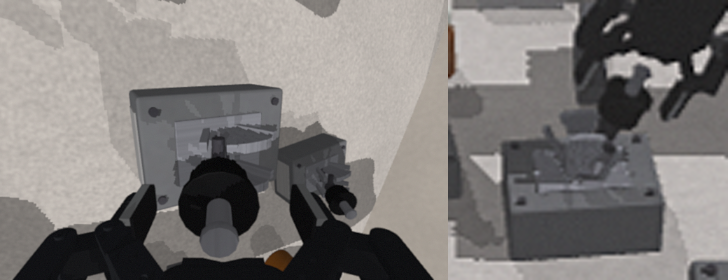

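The wrist view shows the collar at (220,200) between the fingers (145 and 308), a few mm left of centre. The wrist is near joint 6's limit, so I'll ease the tilt slightly and recentre.

```bash
python3 -m jog '[[[0,-1,1,0.03,0,0,1],[0,-1,1,0.02,0,0,1],[0,0,1,0,0,0,1],[0,0,1,0,0,0,1],[0,0,0,0,0,0,1]]]'; python3 lev.py -0.45
```

```text
clock: 15.4
position: [0.4066, 0.2155, 0.1954]
tool_rot: [2.737, 0.002, 1.88]
force: [-0.3, -0.1, -0.4]
grip_width: 0.0853
finger_force: 0.0
iso frame [-6.390e-02  1.000e-04  1.354e-01] tool z [ 0.393 -0.003 -0.919] tool axis angle -0.404 tool x [ 0.002  1.    -0.002]
pivot in tool (mm) [  0.3   5.5 149.6] L 0.1497 perp 0.0013 F [-0.3 -0.1 -0.4] q [-0.66  0.36 -0.05  2.36  1.35  0.17 -1.71] t 15.4
```

```bash
python3 -m jog '[[[0,0,0,0,0,0,0.3],[0,0,0,0,0,0,0.3],[0,0,0,0,0,0,0.3],[0,0,0,0,0,0,0.3],[0,0,0,0,0,0,0.3]]]' 60; python3 lev.py -0.45
```

```text
clock: 15.9
position: [0.4065, 0.2156, 0.1957]
tool_rot: [2.737, 0.002, 1.88]
force: [-5.1, -0.7, 11.6]
grip_width: 0.0457
finger_force: 59.3
iso frame [-0.064   0.0002  0.1357] tool z [ 0.393 -0.002 -0.919] tool axis angle -0.404 tool x [ 0.002  1.    -0.002]
pivot in tool (mm) [  0.2   5.4 149.9] L 0.15 perp 0.0014 F [-5.1 -0.7 11.6] q [-0.66  0.36 -0.05  2.36  1.35  0.17 -1.7 ] t 15.9
```

```bash
python3 -m jog '[[[0,0,-4,0,0,0,0.3],[0,0,-5,0,0,0,0.3],[0,0,-5,0,0,0,0.3],[0,-1,-4,0,0,0,0.3],[0,0,0,0,0,0,0.3]]]' 80; python3 lev.py -0.45
```

```text
clock: 16.4
position: [0.399, 0.2131, 0.2118]
tool_rot: [2.737, 0.002, 1.88]
force: [3.2, 1.5, -6.3]
grip_width: 0.0451
finger_force: 82.5
iso frame [-7.190e-02  1.000e-04  1.518e-01] tool z [ 0.393 -0.002 -0.919] tool axis angle -0.404 tool x [ 0.002  1.    -0.002]
pivot in tool (mm) [  0.3   6.3 167.9] L 0.168 perp 0.0013 F [ 3.2  1.5 -6.3] q [-0.62  0.31 -0.11  2.37  1.15  0.21 -1.51] t 16.4
```

```bash
python3 -m jog '[[[0,4.2,0,0.025,0,0,0.3],[0,8.4,0,0.05,0,0,0.3],[0,8.4,0,0.05,0,0,0.3],[0,8.4,0,0.05,0,0,0.3],[0,8.4,0,0.05,0,0,0.3]]]'; python3 lev.py -0.225
```

```text
clock: 16.9
position: [0.4327, 0.2239, 0.2228]
tool_rot: [2.96, 0.002, 1.88]
force: [0.0, 1.9, -6.3]
grip_width: 0.0452
finger_force: 83.3
iso frame [-3.650e-02  1.000e-04  1.628e-01] tool z [ 0.18  -0.002 -0.984] tool axis angle -0.181 tool x [ 0.002  1.    -0.002]
pivot in tool (mm) [  0.3   6.6 166.8] L 0.1669 perp 0.0008 F [ 0.   1.9 -6.3] q [-0.24  0.4  -0.49  2.13  0.5   0.54 -0.78] t 16.9
```

```bash
python3 -m jog '[[[0,8.4,-0.4,0.05,0,0,0.3],[0,8.4,-0.4,0.05,0,0,0.3],[0,8.4,-0.3,0.05,0,0,0.3],[0,8.4,-0.2,0.05,0,0,0.3],[0,8.4,-0.2,0.05,0,0,0.3]]]'; python3 lev.py 0.025
```

```text
clock: 17.4
position: [0.4722, 0.2366, 0.2274]
tool_rot: [-3.072, 0.003, 1.88]
force: [-2.5, 3.6, -7.3]
grip_width: 0.0447
finger_force: 83.3
iso frame [5.000e-03 1.000e-04 1.674e-01] tool z [-0.069 -0.003 -0.998] tool axis angle 0.069 tool x [ 0.002  1.    -0.003]
pivot in tool (mm) [  0.4   6.6 167.3] L 0.1675 perp 0.0008 F [-2.5  3.6 -7.3] q [-0.16  0.55 -0.56  1.86  0.33  0.9  -0.57] t 17.4
```

```bash
python3 -m jog '[[[0,8.4,-0.2,0.05,0,0,0.3],[0,8.4,-0.2,0.05,0,0,0.3],[0,8.4,-0.2,0.05,0,0,0.3],[0,8.4,-0.1,0.05,0,0,0.3],[0,8.4,-0.1,0.05,0,0,0.3]]]'; python3 lev.py 0.275
```

```text
clock: 17.9
position: [0.5116, 0.2493, 0.2209]
tool_rot: [-2.822, 0.003, 1.88]
force: [-5.1, 4.2, -6.0]
grip_width: 0.0449
finger_force: 83.3
iso frame [4.630e-02 1.000e-04 1.609e-01] tool z [-0.314 -0.003 -0.949] tool axis angle 0.319 tool x [ 0.002  1.    -0.003]
pivot in tool (mm) [  0.3   6.6 167.4] L 0.1675 perp 0.0009 F [-5.1  4.2 -6. ] q [-0.18  0.72 -0.55  1.59  0.26  1.23 -0.48] t 17.9
```

```bash
python3 -m jog '[[[0,8.4,-0.1,0.05,0,0,0.3],[0,8.4,-0.1,0.05,0,0,0.3],[0,8.4,-0.1,0.05,0,0,0.3],[0,4.2,-0.1,0.025,0,0,0.3],[0,0,0,0,0,0,0.3]]]'; python3 lev.py 0.45
```

```text
clock: 18.4
position: [0.5374, 0.2577, 0.2093]
tool_rot: [-2.646, 0.004, 1.88]
force: [-5.3, 3.3, -7.2]
grip_width: 0.0451
finger_force: 83.6
iso frame [0.0735 0.0002 0.1493] tool z [-0.475 -0.002 -0.88 ] tool axis angle 0.495 tool x [ 0.002  1.    -0.004]
pivot in tool (mm) [1.000e-01 6.300e+00 1.663e+02] L 0.1664 perp 0.0013 F [-5.3  3.3 -7.2] q [-0.21  0.85 -0.53  1.4   0.22  1.46 -0.44] t 18.4
```

```bash
python3 -m jog '[[[0,1.5,0,0,0,0,0.3],[0,1.5,0,0,0,0,0.3],[0,0,0,0,0,0,0.3]]]'; python3 lev.py 0.45
```

```text
clock: 18.7
position: [0.5382, 0.258, 0.2089]
tool_rot: [-2.644, 0.004, 1.881]
force: [-18.6, -1.5, 0.3]
grip_width: 0.0448
finger_force: 84.0
iso frame [0.0743 0.0003 0.1489] tool z [-0.478 -0.003 -0.879] tool axis angle 0.498 tool x [ 0.001  1.    -0.004]
pivot in tool (mm) [  0.3   5.8 166.3] L 0.1664 perp 0.0022 F [-18.6  -1.5   0.3] q [-0.21  0.85 -0.53  1.4   0.22  1.46 -0.44] t 18.7
```

```bash
python3 -m jog '[[[0,-1,3,0,0,0,0.3],[0,0,5,0,0,0,0.3],[0,0,5,0,0,0,0.3],[0,1,4,0,0,0,0.3],[0,0,0,0,0,0,0.3]]]'; python3 lev.py 0.45
```

```text
clock: 19.2
position: [0.5311, 0.2557, 0.1943]
tool_rot: [-2.646, 0.004, 1.881]
force: [-13.6, -0.7, 2.4]
grip_width: 0.0449
finger_force: 84.4
iso frame [0.0669 0.0003 0.1343] tool z [-0.476 -0.003 -0.88 ] tool axis angle 0.496 tool x [ 0.001  1.    -0.004]
pivot in tool (mm) [  0.2   5.  149.9] L 0.15 perp 0.0018 F [-13.6  -0.7   2.4] q [-0.21  0.86 -0.53  1.43  0.23  1.42 -0.45] t 19.2
```

```bash
python3 -m jog '[[[0,-0.5,1,0,0,0,0.3],[0,0,0,0,0,0,0.3]]]'; python3 lev.py 0.45
python3 -m jog '[[[0,0,0,0,0,0,0.7],[0,0,0,0,0,0,1],[0,0,0,0,0,0,1],[0,0,0,0,0,0,1],[0,0,0,0,0,0,1]]]'; python3 lev.py 0.45
```

```text
clock: 19.4
position: [0.5308, 0.2556, 0.1942]
tool_rot: [-2.648, 0.004, 1.88]
force: [-8.5, 2.6, 7.2]
grip_width: 0.0449
finger_force: 84.7
iso frame [0.0666 0.0002 0.1342] tool z [-0.474 -0.003 -0.881] tool axis angle 0.494 tool x [ 0.002  1.    -0.004]
pivot in tool (mm) [  0.2   4.9 149.7] L 0.1498 perp 0.0016 F [-8.5  2.6  7.2] q [-0.2   0.86 -0.53  1.43  0.23  1.42 -0.45] t 19.4
clock: 19.9
position: [0.5321, 0.2552, 0.1942]
tool_rot: [-2.651, 0.003, 1.879]
force: [-0.3, 0.1, -0.6]
grip_width: 0.0852
finger_force: 0.0
iso frame [ 0.0677 -0.0005  0.1342] tool z [-0.472 -0.002 -0.882] tool axis angle 0.491 tool x [ 0.002  1.    -0.003]
pivot in tool (mm) [  0.8   3.6 150.3] L 0.1503 perp 0.0026 F [-0.3  0.1 -0.6] q [-0.2   0.86 -0.53  1.43  0.23  1.42 -0.45] t 19.9
```

```bash
python3 -m jog '[[[0,0,-10,0,0,0,1],[0,-1,-18,0,0,0,1],[0,-1,-18,0,0,0,1],[0,-1,-18,0,0,0,1],[0,-1,-18,0,0,0,1]]]'
python3 -m jog '[[[0,0,-30,-0.09,0,0,1],[0,0,-30,-0.09,0,0,1],[0,-30,-10,-0.09,0,0,1],[0,-30,0,-0.09,0,0,1],[0,-30,0,-0.09,0,0,1]]]'
python3 -m jog '[[[0,0,0,0,0,0,1],[0,0,0,0,0,0,1]]]'
python3 - <<'E'
from h import *
o=bot.observe(); f=bot.grab_frame("wrist"); s=bot.grab_frame("scene"); d=bot.grab_frame("side")
def cyl(a,l0,l1,r):
    u=np.array([np.sin(a),0,np.cos(a)]);e=np.array([np.cos(a),0,-np.sin(a)]);h=np.array([0,1.,0])
    return np.array([[0,0,.06]+u*l+r*(np.cos(t)*e+np.sin(t)*h) for l in(l0,l1) for t in np.linspace(0,6.28,24)])
p=[.467,.2345,.311]
def crop(fr,oo,w,S,off=0):
    c=proj(fr,tf(np.array([[0.02,0,.11]]),p),oo)[0]; x0,y0=(c-w/2).astype(int); x0=max(x0,0);y0=max(y0,0)
    im=cv2.resize(fr["img"][y0:y0+w,x0:x0+w,::-1],(S,S),interpolation=cv2.INTER_CUBIC); k=S/w
    ov=im.copy()
    for A in (cyl(.45,.120,.136,.0095),cyl(.45,.102,.108,.024),cyl(.45,.078,.102,.02)):
        cv2.polylines(ov,[np.int32((cv2.convexHull(proj(fr,tf(A,p),oo).astype(np.float32))-[x0,y0]+.5)*k)],True,(0,0,255),1)
    return np.vstack([im,ov])
b=cv2.resize(s["img"][150:300,280:430,::-1],(200,200))
for n,fr,oo in (("w",f,o),("s",s,None),("d",d,None)):
    print(n,[(np.round(x["xyz"],4).tolist(),round(x["conf"],2)) for x in bot.spot_point("collar_grip",fr)],[(np.round(x["xyz"],3).tolist(),round(x["conf"],2)) for x in bot.spot_point("scraper",fr)])
print("expected", tf(np.array([[.09*np.sin(.45),0,.06+.09*np.cos(.45)]]),p), o["position"],o["tool_rot"])
for q in ["jar","beaker","bottle"]: print(q,[np.round(x["xyz"],3).tolist() for x in bot.spot_point(q,s)][:1])
cv2.imwrite("pics/fin.png",np.hstack([crop(f,o,180,280),crop(d,None,70,280),np.vstack([b,np.zeros((360,200,3),np.uint8)])]))
E
```

```text
clock: 20.4
position: [0.566, 0.2663, 0.27]
tool_rot: [-2.651, 0.003, 1.879]
force: [-0.5, 0.4, 0.1]
grip_width: 0.0855
finger_force: 0.0
clock: 20.9
position: [0.5088, 0.2486, 0.3533]
tool_rot: [-3.106, 0.003, 1.879]
force: [0.2, 0.7, 0.9]
grip_width: 0.0855
finger_force: 0.0
clock: 21.1
position: [0.5094, 0.2483, 0.3534]
tool_rot: [-3.102, 0.004, 1.879]
force: [-0.2, 0.4, -0.7]
grip_width: 0.0858
finger_force: 0.0
w [([0.5048, 0.2435, 0.1416], 0.95), ([0.6252, 0.204, 0.1001], 0.64)] [([0.5, -0.014, 0.0], 0.69)]
s [([0.5001, 0.251, 0.1389], 0.65), ([0.628, 0.2023, 0.0987], 0.52)] [([0.505, -0.012, 0.0], 0.89), ([0.688, 0.018, 0.0], 0.39)]
d [([0.178, 0.3984, 0.1873], 0.75), ([0.5003, 0.251, 0.1407], 0.6), ([0.6253, 0.2029, 0.0987], 0.43)] [([0.507, -0.013, -0.0], 0.65)]
expected [[0.50426894 0.24647937 0.14104024]] [0.50939725 0.24834273 0.35339718] [-3.10239111  0.00377284  1.87939209]
jar [[0.686, 0.017, -0.001]]
beaker [[0.523, 0.457, 0.004]]
bottle [[0.612, -0.434, -0.002]]
```

View pics/fin.png

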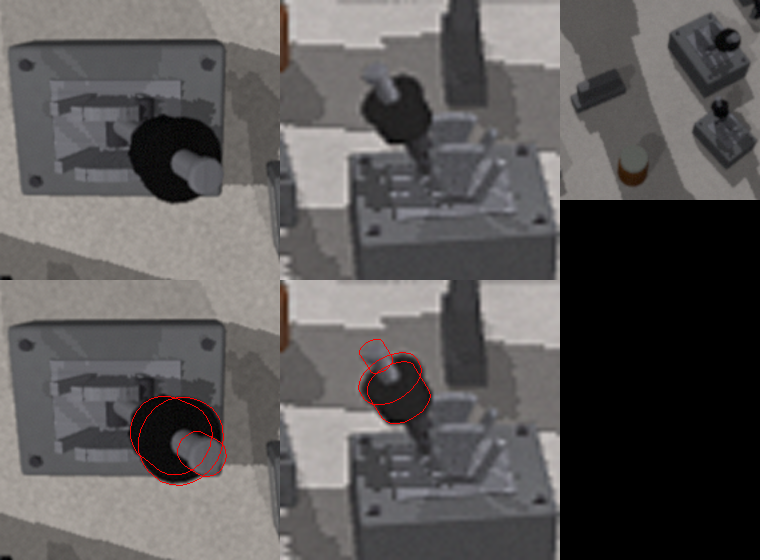

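The lever leans to the +x side and the collar sits on the zero-lift outline; the scraper stands at (600,88) in the right panel. One numeric check of lever angle and collar lift before handing in.

Run:
```python
from h import *
o=bot.observe(); F=[(bot.grab_frame("wrist"),o),(bot.grab_frame("side"),None),(bot.grab_frame("scene"),None)]
def cyl(a,l0,l1,r):
    u=np.array([np.sin(a),0,np.cos(a)]);e=np.array([np.cos(a),0,-np.sin(a)]);h=np.array([0,1.,0])
    return np.array([[0,0,.06]+u*l+r*(np.cos(t)*e+np.sin(t)*h) for l in(l0,l1) for t in np.linspace(0,6.28,24)])
p=[.467,.2345,.311]; use=[]
c0=tf(np.array([[.039,0,.141]]),p)
for fr,oo in F:
    px=proj(fr,c0,oo)[0].astype(int); R=[r["region"] for r in bot.trace("collar",fr) if r["region"][px[1]-3:px[1]+4,px[0]-3:px[0]+4].any()]
    dark=(fr["img"].max(2)<38); print(px,[r.sum() for r in R])
    if R: use.append((fr,R[0],oo))
def cost(v,us):
    a,c=v[:2]*[1,.01]; q=[p[0]+v[2]*.01,p[1]+v[3]*.01,p[2]]
    parts=[cyl(a,.078+c,.102+c,.02),cyl(a,.102+c,.108+c,.024)]
    return -np.mean([((m:=mask(fr,parts,q,oo))&g).sum()/(m|g).sum() for fr,g,oo in us])+ .3*(v[2]**2+v[3]**2)
for us in [use]+[[u] for u in use]:
    best=min((minimize(cost,[a,c,0,0],args=(us,),method="Nelder-Mead",options=dict(initial_simplex=np.array([[a,c,0,0]]*5)+np.r_[np.zeros((1,4)),np.diag([.08,.4,.2,.2])])) for a in(.4,.5) for c in(0,1)),key=lambda r:r.fun)
    print("angle",best.x[0].round(3),"lift mm",(best.x[1]*10).round(1),"shift mm",(best.x[2:]*10).round(1),best.fun.round(3))
```

```text
[322 185] [np.int64(2349)]
[299 234] [np.int64(250)]
[404 180] [np.int64(250)]
angle 0.452 lift mm -3.9 shift mm [ 0.2 -0.2] -0.726
angle 0.449 lift mm -3.9 shift mm [ 0. -0.] -0.744
angle 0.437 lift mm -5.8 shift mm [0.3 0.3] -0.75
angle 0.463 lift mm -5.8 shift mm [-0.1 -0. ] -0.712
```

```bash
python3 -c "
from workcell import bot
print(bot.job_done(), bot.observe()['clock'])"
```

```text
the job is handed in; nothing more can be done
the job is handed in; nothing more can be done
```

All five chips are in the tray, the scraper stands upright on the bench, and the isolator lever is on its other side with the collar down, which the pictures and forces confirm; the job was handed in at about 21 s, with no verdict shown.

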